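# Clamp a bottle on the bench shaker with its spring-button telescopic tube

## Task

Load the bench shaker: stand the small white bottle with the blue cap upright on its platform close in front of the vee stop, gently and without a bang, and let go of it. Then lock it in with the telescopic clamp: draw the square tube out towards the bottle until its slots stop against the two spring buttons, press both buttons flush with the tube and slide the tube on over them until both pop fully out through the round lock holes. Work by feel: never force the tube against the buttons or the jaw against the bottle, keep the bottle from falling over and leave the other things on the bench where they are.

Things in the scene. Friction and masses are not known exactly. Their poses are not given: they have to be found in the camera images.
- bottle: frosted white bottle with a ribbed blue screw cap standing on the bench right of the shaker: body 58 mm across up to 104 mm, cap 60 mm across up to the top at 130 mm; 0.2 to 0.4 kg; origin: centre of its underside, z up its axis
- shaker: light grey bench shaker with a white drilled platform, 170 x 316 mm, fixed; origin: centre of its underside on the bench, z up. Its y runs along the clamp from the root post to the vee stop, x across it. Platform top (155 x 306 mm) at z 56 mm. Root post (44 wide) y -147 to -121 mm, top z 118. Everything on the platform but the bottle stays below z 124 mm
- bottle_seat (a point): on the shaker's platform, at (0, 97.5, 56) mm in the shaker's frame: where the middle of the bottle's underside is when it touches both faces of the vee stop (140 deg vee, opens to -y, from z 62 to 120 mm, +-37 mm in x, beyond y +110 at x = +-37 and +126 in the middle). A bottle up to 10 mm short of it is pushed home by the jaw
- clamp_tube (a joint): travel (m) of the outer tube along the shaker's +y; drag 3 to 5 N. Square steel tube 32 x 32 mm, wall 2.5, axis at z 96 mm on x = 0, over a 26 mm square bar that carries the buttons. At 0 it spans y -119 to -7 mm; then the jaw, 46 wide, 50 high, its sprung pad up to y +23. Below about 0.026: free, buttons in its slots; there the slots stop at the buttons; the lock holes come 28 mm later
- slot_end (a point): on the tube's axis, moves with the tube: the point that lies between the two buttons when the slots stop against them. A slot, 13 mm high and 39 long, is cut through the -x and the +x wall of the tube; it runs from 6 mm on the -y side of this point to 33 mm on the +y side. Towards -y follow 15 mm of plain wall, then a round lock hole, 13.4 mm across, its middle 28 mm from this point
- jaw_face (a point): middle of the rubber face of the jaw's sprung pad, on the tube's axis, 73 mm towards +y from slot_end when the pad stands out. The pad gives way by up to 17 mm, with 3 to 6.5 N; with the tube locked it presses the seated bottle into the vee, itself pushed in by 1 to 16 mm
- button_near (a joint): inward travel (m) of the button on the -x side: 0 out, 0.0035 flush with the tube's outside, 0.006 inside under plain wall. Brass, 12 mm across: 3 mm straight shank, then a 3.5 mm cone; spring 1.3 to 2.3 N. Pressed under 2.5 mm its shank blocks the tube; pressed flush its cone lets the tube ride over with a push of 8 to 14 N for the pair. Out, its tip is 19.5 mm from the tube's axis
- button_far (a joint): the same on the +x side. Both are at z 96 mm, y about -24 in the shaker's frame; their bar is clamped by hand up to 7 mm further in or out, so feel for them. Squeezing the tube across x with pads over both presses them flush and grips the tube at once; after 6 mm of travel the wall keeps them in. At the lock holes they spring out and stop the tube: the tube may push each with 10 N at most
- white_jar: small white screw jar with a white cap, 51 mm across, 75 mm tall, a bystander; origin: centre of its underside
- beaker: translucent beaker standing upside down, 70 mm across, 85 mm tall, a bystander; origin: centre of its underside
- rack: green tube rack with small tubes, 55 x 150 x 46 mm, behind the shaker, a bystander; origin: centre of its underside
- slide_box: small white and orange carton, 74 x 112 x 34 mm, a bystander; origin: centre of its underside
Things that resemble listed ones, but are neither listed nor needed, are in the scene too. What is meant by the bottle is not purple, and is the larger of those in its own colour.

How it is judged:
On the way, in this order (a step that is already met when the one before it is completed fails the run):
1. the bottle stands upright on the shaker's platform within 20 mm of its seat, let go, with the clamp still open (z of bottle in the frame of bottle_seat between -0.004 and 0.004 m and angle between bottle's own z axis and vertical below 0.09 rad and horizontal distance between bottle and bottle_seat below 0.02 m and contact force between the fingers and bottle below 0.3 N and value of joint clamp_tube below 0.034 m), for 0.2 s.
2. both buttons are pressed in and the tube has begun to slide over them (travel past 36 mm) (value of joint each of button_near, button_far above 0.003 m and value of joint clamp_tube above 0.036 m), for 0.05 s.
3. both buttons have popped out through the lock holes (value of joint clamp_tube above 0.0445 m and value of joint each of button_near, button_far below 0.0012 m), for 0.2 s.
At the end, for the whole second after the job is handed in: the tube is drawn out (travel over 44.5 mm) with both buttons standing out through the lock holes to within 1.2 mm, and the bottle stands upright (within 5 deg) and at rest on the platform, within 8 mm of its seat between jaw and vee (all of step 3 and z of bottle in the frame of bottle_seat between -0.004 and 0.004 m and angle between bottle's own z axis and vertical below 0.09 rad and horizontal distance between bottle and bottle_seat below 0.008 m and linear speed of bottle below 0.02 m/s and velocity of joint clamp_tube below 0.005 m/s); the robot touches nothing.
It fails at once if the tube is forced against a button (over 10 N on one) (contact force between clamp_tube and button_near above 10 N or contact force between clamp_tube and button_far above 10 N).
It fails at once if the jaw presses the bottle with over 25 N (contact force between clamp_tube and bottle above 25 N).
It fails at once if the bottle is banged down on the shaker (over 45 N) (contact force between bottle and shaker above 45 N).
It fails at once if the bottle is knocked over (tilted over 35 deg) (angle between bottle's own z axis and vertical above 0.61 rad).
It fails at once if a bystander is moved by more than 3 cm (distance of any of white_jar, beaker, rack, slide_box from where it was at the start of the episode above 0.03 m).
It also fails if it takes over 53 s, if anything falls off the work surface, if the arm or the gripper's body presses on something with over 40 N, if the wrist force passes 120 N, or if a joint passes its speed limit or range.

## Robot

A 6-joint arm with a two-finger parallel gripper is mounted at the origin on a cart in front of the work surface, level with it; the furniture and walls round the work are solid. World frame = base frame: x ahead of the robot, y to its left, z up, the work surface at z = 0. Lengths are in m, angles in rad, forces in N, time in s.
With the tool pointing down it reaches from about 0.35 to 0.85 m from the base axis. Payload 8.1 kg.
Tool frame: the origin (TCP) lies between the finger pads; the fingertips stand 14 mm ahead of it and the grasp point (between the pads) lies 5 mm behind it; z points along the fingers, y is the line along which they close (so a half turn about z gives the same grasp; the last joint's range is limited). The gripper opens to 93 mm and grips with 3 to 60 N. Pads are 15 mm wide; open, the fingers measure 128 mm over their backs; the gripper's body (75 mm by 188 mm) begins 65 mm behind the grasp point.
Start: joints at [1.204, 0.13, 1.488, -0, 1.523, -0.085], TCP at [0.167, 0.576, 0.233] pointing down, gripper open.
Joint ranges: [-2.96, 2.96], [-0.89, 2.26], [0.02, 2.5], [-1.34, 4.48], [0, 2.73], [-2.66, 2.66]. Speed limits (rad/s): [2.39, 2.39, 2.79, 3.14, 3.14, 3.14].

## Interface

Orientations are given as a rotation vector (axis times angle).
In Python, from plant import robot gives the robot as it stands.
- The arm moves only by the tool arm_command, never from a script. Its argument "targets" is a list of rows, each an object of numbers: "x", "y", "z": the shift along the world's x, y, z in units of 500 mm (1.0 is 500 mm); "rx", "ry", "rz": the turn, a rotation vector about the world's x, y, z in units of 2 rad (1.0 is 2 rad); "claw": the closure in counts, from 0 (fully open) to 255 (shut). In form: [{"x": .., "y": .., "z": .., "rx": .., "ry": .., "rz": .., "claw": ..}, ...]. A call has 1 to 10 rows; each row is the pose to reach, as a shift and turn from the pose commanded when the call began; what a row does not reach only later rows make up. A row lasts 1/12 s, in which the tool goes at most 41.7 mm and 7.16 degrees, less where a joint would pass 70% of its speed; a pose out of reach is approached as far as the arm can. A call with a number of a shift or a turn outside -1 to 1 is refused whole. A call with a gripper value outside its range is refused whole. The fingers move at their own pace and stop on an object; "squeeze" is the grip in N (left out, the last holds). Time passes only in rows, so rows that repeat a pose let the fingers close. It gives the time, the measured TCP pose, the force, the opening and the grip force at its end, in the units of the state.
- robot.read_state(): the state, without advancing time (a new reading comes with each control period).
- robot.read_camera(name): name is "side" or "top" or "wrist"; returns (picture, depth): 420x560x3 uint8, red, green, blue; 420x560 float32, m along the optical axis (not along the pixel's ray), 0 where there is no reading.
- robot.get_calibration(name): a dict with "intrinsics" (3x3 intrinsics, pixels), "origin" and "orientation" of the camera in the world. Camera axes: x right, y up, looking along -z (the intrinsics and any distortion apply to the point x, -y, -z); pixel columns grow to the right and rows downward; lengths in m; the calibration is good to about 2 mm. A picture is of the moment at which its call begins: read the wrist's pose just before it. get_calibration takes no time and is no camera call; for the wrist camera it gives the pose at the moment of the call.
- robot.close_job(): hands the job in; it is judged then, once.
The state is a dict: "t": time; "q": joint angles; "dq": joint speeds; "joint_torque": joint torques, N m; "tool_pos": TCP position; "orientation": TCP orientation; "force": force on the tool from outside, world axes, zero at the start; "wrist_torque": the same for the moment, N m; "opening": finger opening in m; "gripper_force": force on a finger pad.
Only numpy, scipy, OpenCV 4.12 (cv2) and the standard library are available. Lean on these libraries where they do the work, as an engineer would, in place of code of your own. Each camera call takes 0.05 s, during which the arm holds its last target. There are 200 camera calls.

## Working session

There is one attempt and no reset: what is moved stays moved. The work goes in short steps, Python scripts to look and compute and a tool call to move; the robot and the scene stay as the last step left them, time stands still between calls to the robot, and variables do not carry over. Pictures are saved under pics/ and viewed, at most 10 in all, crops included, and the job is handed in when it is done.

Besides the shell and the picture viewer there is one more tool, called in YAML: its name, and indented under it one key for each argument. arm_command: Moves the arm, as the interface text tells. Shifts and turns lie within -1 to 1; 1 stands for 500 mm of shift or 2 rad of turn. Its arguments: {"type":"object","properties":{"targets":{"type":"array","items":{"type":"object","properties":{"x":{"type":"number","minimum":-1,"maximum":1},"y":{"type":"number","minimum":-1,"maximum":1},"z":{"type":"number","minimum":-1,"maximum":1},"rx":{"type":"number","minimum":-1,"maximum":1},"ry":{"type":"number","minimum":-1,"maximum":1},"rz":{"type":"number","minimum":-1,"maximum":1},"claw":{"type":"number"}}}},"squeeze":{"type":"number"}},"required":["targets"]}

```bash
mkdir -p pics
cat > h.py <<'E'
import numpy as np, cv2, pickle
from scipy.spatial.transform import Rotation as R
from plant import robot
def cap(name,fn):
    c=robot.get_calibration(name); im,d=robot.read_camera(name)
    cv2.imwrite(f'pics/{fn}.png',im[...,::-1]); pickle.dump((c,im,d),open(f'{fn}.pkl','wb')); return c,im,d
def rot(c):
    o=np.array(c['orientation'],float)
    return o if o.shape==(3,3) else R.from_rotvec(o).as_matrix()
def cloud(c,d):
    K=np.array(c['intrinsics']);v,u=np.mgrid[:d.shape[0],:d.shape[1]]
    P=np.stack([(u-K[0,2])/K[0,0]*d,-(v-K[1,2])/K[1,1]*d,-d],-1)
    return P@rot(c).T+np.array(c['origin'])
def ray(c,u,v,z):
    K=np.array(c['intrinsics']);r=rot(c)@np.array([(u-K[0,2])/K[0,0],-(v-K[1,2])/K[1,1],-1]);o=np.array(c['origin'])
    return o+r*(z-o[2])/r[2]
E
python3 - <<'E'
from h import *
for n in ['top','side']:
    c,im,d=cap(n,n+'0'); print(n,c)
s=robot.read_state(); print(s)
a=[cv2.imread(f'pics/{n}0.png') for n in ['top','side']]
E
```

```text
top {'intrinsics': array([[490.12713841,   0.        , 267.49846789],
       [  0.        , 490.12713841, 219.60191935],
       [  0.        ,   0.        ,   1.        ]]), 'origin': array([ 0.35011234, -0.16798596,  1.45486207]), 'orientation': array([ 0.13352023, -0.12966234, -1.57690603])}
side {'intrinsics': array([[455.29263027,   0.        , 279.56522881],
       [  0.        , 455.29263027, 211.13508621],
       [  0.        ,   0.        ,   1.        ]]), 'origin': array([ 0.61437908, -1.03620568,  0.90549923]), 'orientation': array([ 0.82671207,  0.01652409, -0.01569616])}
{'t': 0.1, 'q': array([ 1.20361025e+00,  1.31100196e-01,  1.48915586e+00, -8.35305906e-06,
        1.52299107e+00, -8.53779189e-02]), 'dq': array([-0.00069716, -0.00045198, -0.00252655,  0.00044358, -0.00047575,
        0.00116892]), 'joint_torque': array([ 2.58035754e-03, -5.61338818e+01, -4.93093443e+01,  7.72401458e-02,
        2.90833233e-02, -1.09995685e-04]), 'tool_pos': array([0.1666505 , 0.57588917, 0.2316916 ]), 'orientation': array([-4.41148138e-01, -3.11009731e+00,  2.53523733e-03]), 'force': array([ 0.39624257,  0.29920589, -0.32678538]), 'wrist_torque': array([-0.03259452,  0.01337479,  0.00768157]), 'gripper_force': 0.0, 'opening': 0.09296235746404921}
```

View pics/top0.png

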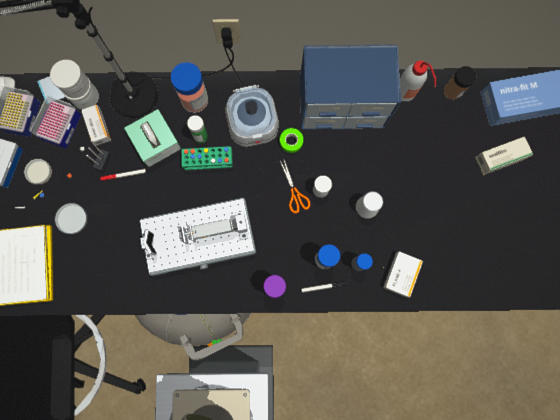

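View pics/side0.png

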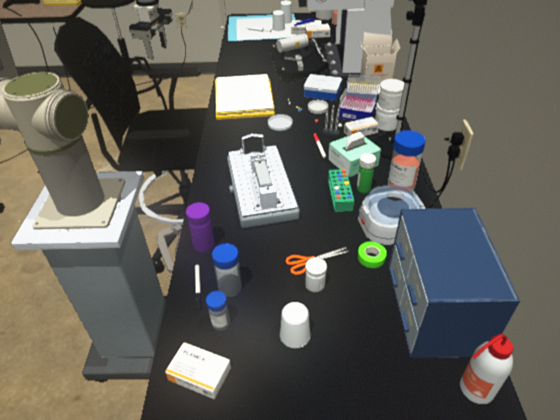

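Blue-capped candidates in top view: (328,256) large frosted bottle, (364,262) small one, (187,80) salmon-bodied jar, plus purple (275,286). The one at (328,256) / side (227,270) fits: white, blue cap and the larger of the pair right of the shaker. The shaker is at top (198,236), with the vee on its left (150,243).

Run:
```python
from h import *
def ld(n): return pickle.load(open(n+'.pkl','rb'))
for n in ['top0','side0']:
    c,im,d=ld(n); P=cloud(c,d)
    hsv=cv2.cvtColor(im,cv2.COLOR_RGB2HSV)
    near=(P[...,0]>0.1)&(P[...,0]<0.7)&(P[...,1]>-0.7)&(P[...,1]<0.3)
    m=(hsv[...,0]>100)&(hsv[...,0]<125)&(hsv[...,1]>120)&near&(d>0)
    nn,lab,st,ce=cv2.connectedComponentsWithStats(m.astype(np.uint8))
    for i in range(1,nn):
        if st[i,4]<60 or st[i,4]>3000: continue
        Q=P[lab==i]; zt=np.percentile(Q[:,2],95); T=Q[Q[:,2]>zt-0.006]
        (x,y),r=cv2.minEnclosingCircle(T[:,:2].astype(np.float32))
        print(n,'blue',ce[i].round(),st[i,4],'ztop',zt.round(4),'circ',round(x,4),round(y,4),round(r,4))
    # platform
    m=near&(P[...,2]>0.048)&(P[...,2]<0.064)&(hsv[...,1]<60)
    nn,lab,st,ce=cv2.connectedComponentsWithStats(m.astype(np.uint8))
    i=1+np.argmax(st[1:,4]); Q=P[lab==i]
    print(n,'plat',ce[i],st[i,4],cv2.minAreaRect(Q[:,:2].astype(np.float32)),np.median(Q[:,2]))
    (cx,cy)=Q[:,:2].mean(0)
    m=near&(P[...,2]>0.105)&(P[...,2]<0.125)&(np.hypot(P[...,0]-cx,P[...,1]-cy)<0.2)
    nn,lab,st,ce=cv2.connectedComponentsWithStats(m.astype(np.uint8))
    for i in range(1,nn):
        if st[i,4]>30:
            Q=P[lab==i]; print('  high',ce[i].round(),st[i,4],cv2.minAreaRect(Q[:,:2].astype(np.float32)),np.median(Q[:,2]).round(4))
    pk=P[::1]
    print('table z',np.median(P[near&(abs(P[...,2])<0.02)][:,2]))
a=ld('side0')[1][225:345,170:320]; b=ld('top0')[1][185:285,130:400]
cv2.imwrite('pics/crop.png',np.vstack([cv2.resize(b,(780,290),interpolation=2),cv2.copyMakeBorder(cv2.resize(a,(375,300),interpolation=2),0,0,0,405,0)])[...,::-1])
```

```text
top0 blue [329. 255.] 417 ztop 0.1334 circ 0.475 -0.3303 0.03
top0 blue [364. 261.] 226 ztop 0.0985 circ 0.4611 -0.4328 0.022
top0 plat [194.78350515 236.08762887] 4462 ((0.5452771782875061, 0.03902173042297363), (0.15908513963222504, 0.30949825048446655), 11.411450386047363) 0.055500058324009616
  high [215. 227.] 750 ((0.555931031703949, -0.015333682298660278), (0.04548867419362068, 0.18014934659004211), 11.680558204650879) 0.1126
  high [146. 242.] 158 ((0.5168694853782654, 0.17034369707107544), (0.06449830532073975, 0.028371887281537056), 11.792778015136719) 0.1167
table z -0.0003884841878929457
side0 blue [225. 255.] 584 ztop 0.1309 circ 0.477 -0.3296 0.0314
side0 blue [216. 300.] 355 ztop 0.0959 circ 0.4629 -0.4343 0.0229
side0 plat [259.93014706 182.02614379] 2448 ((0.5460045337677002, 0.04087786376476288), (0.15560691058635712, 0.31513848900794983), 11.31620979309082) 0.054889847340195586
  high [252. 138.] 116 ((0.5214266777038574, 0.16102562844753265), (0.038572877645492554, 0.057434871792793274), 73.21977233886719) 0.1152
  high [263. 175.] 572 ((0.5567718744277954, -0.017016813158988953), (0.04633776471018791, 0.18358471989631653), 10.918766975402832) 0.112
table z -0.0008655185320877168
```

View pics/crop.png

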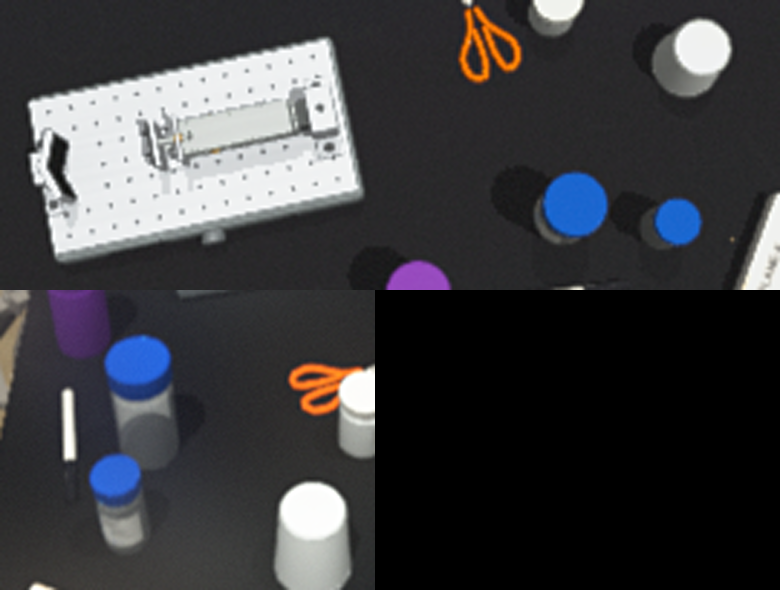

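The crop confirms it: the large frosted bottle with the blue cap is at (328,256), with the smaller look-alike beside it. Bottle at about (0.476, -0.330). Shaker centre at about (0.5456, 0.040), yaw 11.5°, so the seat is at about (0.526, 0.1355).

arm_command:
  targets:
    - {"x":0.56,"y":-0.95,"z":0.04,"rz":-0.544,"claw":0}
    - {"x":0.56,"y":-0.95,"z":0.04,"rz":-0.544,"claw":0}
    - {"x":0.56,"y":-0.95,"z":0.04,"rz":-0.544,"claw":0}
    - {"x":0.56,"y":-0.95,"z":0.04,"rz":-0.544,"claw":0}
    - {"x":0.56,"y":-0.95,"z":0.04,"rz":-0.544,"claw":0}
    - {"x":0.56,"y":-0.95,"z":0.04,"rz":-0.544,"claw":0}
    - {"x":0.56,"y":-0.95,"z":0.04,"rz":-0.544,"claw":0}
    - {"x":0.56,"y":-0.95,"z":0.04,"rz":-0.544,"claw":0}
    - {"x":0.56,"y":-0.95,"z":0.04,"rz":-0.544,"claw":0}
    - {"x":0.56,"y":-0.95,"z":0.04,"rz":-0.544,"claw":0}

```text
schema error: expected keys x, y, z, rx, ry, rz, claw
```

arm_command:
  targets:
    - {"x":0.56,"y":-0.95,"z":0.04,"rx":0,"ry":0,"rz":-0.544,"claw":0}
    - {"x":0.56,"y":-0.95,"z":0.04,"rx":0,"ry":0,"rz":-0.544,"claw":0}
    - {"x":0.56,"y":-0.95,"z":0.04,"rx":0,"ry":0,"rz":-0.544,"claw":0}
    - {"x":0.56,"y":-0.95,"z":0.04,"rx":0,"ry":0,"rz":-0.544,"claw":0}
    - {"x":0.56,"y":-0.95,"z":0.04,"rx":0,"ry":0,"rz":-0.544,"claw":0}
    - {"x":0.56,"y":-0.95,"z":0.04,"rx":0,"ry":0,"rz":-0.544,"claw":0}
    - {"x":0.56,"y":-0.95,"z":0.04,"rx":0,"ry":0,"rz":-0.544,"claw":0}
    - {"x":0.56,"y":-0.95,"z":0.04,"rx":0,"ry":0,"rz":-0.544,"claw":0}
    - {"x":0.56,"y":-0.95,"z":0.04,"rx":0,"ry":0,"rz":-0.544,"claw":0}
    - {"x":0.56,"y":-0.95,"z":0.04,"rx":0,"ry":0,"rz":-0.544,"claw":0}

```text
t: 0.93
tool_pos: [0.3786, 0.2157, 0.2476]
orientation: [-1.994, -2.427, -0.0]
force: [0.8, -0.1, -0.2]
opening: 0.0932
gripper_force: 0.0
```

arm_command:
  targets:
    - {"x":0.18,"y":-1,"z":0,"rx":0,"ry":0,"rz":0,"claw":0}
    - {"x":0.18,"y":-1,"z":0,"rx":0,"ry":0,"rz":0,"claw":0}
    - {"x":0.18,"y":-1,"z":0,"rx":0,"ry":0,"rz":0,"claw":0}
    - {"x":0.18,"y":-1,"z":0,"rx":0,"ry":0,"rz":0,"claw":0}
    - {"x":0.18,"y":-1,"z":0,"rx":0,"ry":0,"rz":0,"claw":0}
    - {"x":0.18,"y":-1,"z":0,"rx":0,"ry":0,"rz":0,"claw":0}
    - {"x":0.18,"y":-1,"z":0,"rx":0,"ry":0,"rz":0,"claw":0}
    - {"x":0.18,"y":-1,"z":0,"rx":0,"ry":0,"rz":0,"claw":0}
    - {"x":0.18,"y":-1,"z":0,"rx":0,"ry":0,"rz":0,"claw":0}
    - {"x":0.18,"y":-1,"z":0,"rx":0,"ry":0,"rz":0,"claw":0}

```text
t: 1.77
tool_pos: [0.4517, -0.1946, 0.2474]
orientation: [-1.988, -2.433, -0.0]
force: [1.6, 0.9, 0.4]
opening: 0.0932
gripper_force: 0.0
```

Run:
```python
from h import *
c,im,d=cap('wrist','w1'); s=robot.read_state(); print(s['tool_pos'],s['orientation'],c['origin'])
P=cloud(c,d); hsv=cv2.cvtColor(im,cv2.COLOR_RGB2HSV)
m=(hsv[...,0]>100)&(hsv[...,0]<125)&(hsv[...,1]>120)
nn,lab,st,ce=cv2.connectedComponentsWithStats(m.astype(np.uint8))
for i in range(1,nn):
    if st[i,4]<200: continue
    Q=P[lab==i]; Q=Q[Q[:,2]>0.05]
    if len(Q)<50: continue
    zt=np.percentile(Q[:,2],90); T=Q[Q[:,2]>zt-0.006]
    print(ce[i],st[i],zt,cv2.minEnclosingCircle(T[:,:2].astype(np.float32)),T.mean(0))
```

```text
[ 0.45189183 -0.20094758  0.24673113] [ 1.99086389  2.42832257 -0.0052396 ] [ 0.43593836 -0.11843927  0.39948629]
[275.67880086 305.35546039] [253 298  46  14 467] 0.12722386440542868 ((0.4581620991230011, -0.21204538643360138), 0.09630810469388962) [ 0.46507289 -0.2768289   0.16413258]
[275.68532819 348.34942085] [251 343  50  14 518] 0.13080077215884017 ((0.46141958236694336, -0.23871685564517975), 0.1230471208691597) [ 0.47895428 -0.34844483  0.1305229 ]
[247.86520737 372.8640553 ] [232 357  35  36 868] 0.09543555116143315 ((0.451302170753479, -0.2862842381000519), 0.1686466634273529) [ 0.45707073 -0.42738933  0.09622498]
```

arm_command:
  targets:
    - {"x":0.048,"y":-0.258,"z":0,"rx":0,"ry":0,"rz":0,"claw":0}
    - {"x":0.048,"y":-0.258,"z":0,"rx":0,"ry":0,"rz":0,"claw":0}
    - {"x":0.048,"y":-0.258,"z":0,"rx":0,"ry":0,"rz":0,"claw":0}
    - {"x":0.048,"y":-0.258,"z":0,"rx":0,"ry":0,"rz":0,"claw":0}
    - {"x":0.048,"y":-0.258,"z":-0.05,"rx":0,"ry":0,"rz":0,"claw":0}
    - {"x":0.048,"y":-0.258,"z":-0.1,"rx":0,"ry":0,"rz":0,"claw":0}
    - {"x":0.048,"y":-0.258,"z":-0.13,"rx":0,"ry":0,"rz":0,"claw":0}
    - {"x":0.048,"y":-0.258,"z":-0.13,"rx":0,"ry":0,"rz":0,"claw":0}

```text
t: 2.48
tool_pos: [0.4738, -0.3196, 0.1777]
orientation: [-1.983, -2.427, -0.0]
force: [-1.1, -0.4, -0.3]
opening: 0.093
gripper_force: 0.0
```

Run:
```python
from h import *
c,im,d=cap('side','s2'); s=robot.read_state(); print(s['tool_pos'],s['orientation'],s['force'])
c2,im2,d2=cap('wrist','w2')
cv2.imwrite('pics/p2.png',np.hstack([cv2.resize(im[120:330,150:360],(400,400)),cv2.resize(im2,(400,400))])[...,::-1])
```

```text
[ 0.47471153 -0.32015869  0.18018082] [-1.98405765e+00 -2.42910786e+00 -3.59780035e-05] [1.31498138 0.05305182 0.27941969]
```

View pics/p2.png

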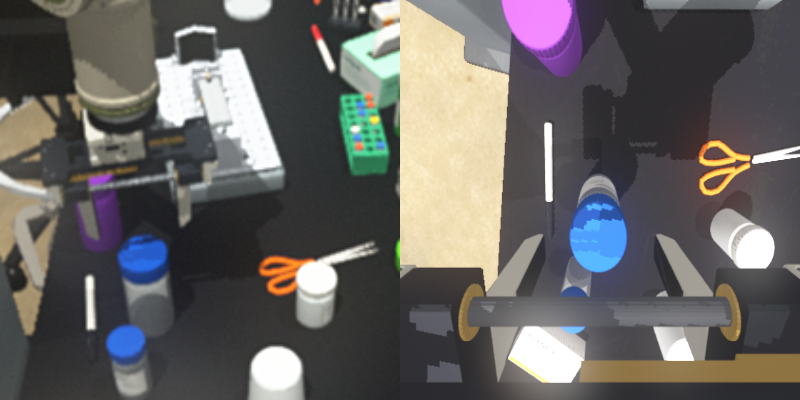

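The picture shows the cap at (599,233), centred between the fingers, with the gripper about 10 mm short in y. I'll move on, lower and grip gently.

arm_command:
  targets:
    - {"x":0.003,"y":-0.02,"z":-0.04,"rx":0,"ry":0,"rz":0,"claw":0}
    - {"x":0.003,"y":-0.02,"z":-0.09,"rx":0,"ry":0,"rz":0,"claw":0}
    - {"x":0.003,"y":-0.02,"z":-0.134,"rx":0,"ry":0,"rz":0,"claw":0}
    - {"x":0.003,"y":-0.02,"z":-0.134,"rx":0,"ry":0,"rz":0,"claw":0}
    - {"x":0.003,"y":-0.02,"z":-0.134,"rx":0,"ry":0,"rz":0,"claw":0}

```text
t: 3.0
tool_pos: [0.4775, -0.3312, 0.1163]
orientation: [-1.987, -2.433, -0.0]
force: [-0.3, -0.1, 0.3]
opening: 0.093
gripper_force: 0.0
```

arm_command:
  targets:
    - {"x":0,"y":0,"z":0,"rx":0,"ry":0,"rz":0,"claw":140}
    - {"x":0,"y":0,"z":0,"rx":0,"ry":0,"rz":0,"claw":140}
    - {"x":0,"y":0,"z":0,"rx":0,"ry":0,"rz":0,"claw":140}
    - {"x":0,"y":0,"z":0,"rx":0,"ry":0,"rz":0,"claw":140}
    - {"x":0,"y":0,"z":0,"rx":0,"ry":0,"rz":0,"claw":140}
    - {"x":0,"y":0,"z":0,"rx":0,"ry":0,"rz":0,"claw":140}
  squeeze: 20

```text
t: 3.5
tool_pos: [0.4777, -0.3317, 0.1164]
orientation: [1.987, 2.433, -0.001]
force: [-1.9, 0.0, 5.1]
opening: 0.0599
gripper_force: 20.0
```

arm_command:
  targets:
    - {"x":0,"y":0,"z":0.02,"rx":0,"ry":0,"rz":0,"claw":140}
    - {"x":0,"y":0,"z":0.06,"rx":0,"ry":0,"rz":0,"claw":140}
    - {"x":0,"y":0,"z":0.12,"rx":0,"ry":0,"rz":0,"claw":140}
    - {"x":0,"y":0,"z":0.18,"rx":0,"ry":0,"rz":0,"claw":140}
    - {"x":0,"y":0,"z":0.24,"rx":0,"ry":0,"rz":0,"claw":140}
    - {"x":0,"y":0,"z":0.3,"rx":0,"ry":0,"rz":0,"claw":140}
    - {"x":0,"y":0,"z":0.3,"rx":0,"ry":0,"rz":0,"claw":140}

```text
t: 4.08
tool_pos: [0.4797, -0.333, 0.2738]
orientation: [1.981, 2.425, 0.0]
force: [1.2, -0.8, -2.6]
opening: 0.0601
gripper_force: 20.0
```

arm_command:
  targets:
    - {"x":0.004,"y":0.03,"z":0,"rx":0,"ry":0,"rz":0,"claw":140}
    - {"x":0.01,"y":0.09,"z":0,"rx":0,"ry":0,"rz":0,"claw":140}
    - {"x":0.016,"y":0.16,"z":0,"rx":0,"ry":0,"rz":0,"claw":140}
    - {"x":0.024,"y":0.24,"z":0,"rx":0,"ry":0,"rz":0,"claw":140}
    - {"x":0.032,"y":0.32,"z":0,"rx":0,"ry":0,"rz":0,"claw":140}
    - {"x":0.04,"y":0.4,"z":0,"rx":0,"ry":0,"rz":0,"claw":140}
    - {"x":0.048,"y":0.48,"z":0,"rx":0,"ry":0,"rz":0,"claw":140}
    - {"x":0.056,"y":0.56,"z":0,"rx":0,"ry":0,"rz":0,"claw":140}
    - {"x":0.064,"y":0.64,"z":0,"rx":0,"ry":0,"rz":0,"claw":140}
    - {"x":0.072,"y":0.72,"z":0,"rx":0,"ry":0,"rz":0,"claw":140}

```text
t: 4.92
tool_pos: [0.512, 0.0311, 0.2637]
orientation: [-1.986, -2.431, 0.003]
force: [0.6, 0.5, -4.5]
opening: 0.0598
gripper_force: 20.0
```

arm_command:
  targets:
    - {"x":0.007,"y":0.07,"z":0,"rx":0,"ry":0,"rz":0,"claw":140}
    - {"x":0.013,"y":0.13,"z":0,"rx":0,"ry":0,"rz":0,"claw":140}
    - {"x":0.018,"y":0.18,"z":0,"rx":0,"ry":0,"rz":0,"claw":140}
    - {"x":0.02,"y":0.2,"z":0,"rx":0,"ry":0,"rz":0,"claw":140}
    - {"x":0.02,"y":0.2,"z":0,"rx":0,"ry":0,"rz":0,"claw":140}
    - {"x":0.02,"y":0.2,"z":0,"rx":0,"ry":0,"rz":0,"claw":140}

```text
t: 5.42
tool_pos: [0.5226, 0.1287, 0.2642]
orientation: [-1.985, -2.433, 0.004]
force: [0.1, -0.8, -3.8]
opening: 0.06
gripper_force: 20.0
```

Run:
```python
from h import *
c,im,d=cap('side','s3'); s=robot.read_state(); print(s['tool_pos'],s['orientation'],s['force'])
c2,im2,d2=cap('top','t3')
cv2.imwrite('pics/p3.png',np.hstack([cv2.resize(im[60:260,170:370],(400,400)),cv2.resize(im2[150:300,110:260],(400,400))])[...,::-1])
P=cloud(c,d);hsv=cv2.cvtColor(im,cv2.COLOR_RGB2HSV)
m=(hsv[...,0]>100)&(hsv[...,0]<125)&(hsv[...,1]>120)&(P[...,1]>0.0)&(P[...,1]<0.25)&(P[...,0]<0.7)&(P[...,0]>0.4)
print(m.sum(),P[m].mean(0),P[m].min(0),P[m].max(0))
```

```text
[0.52290947 0.12794777 0.26460493] [-1.98657237 -2.43252247  0.00298309] [-0.52645828 -0.30653165 -4.01981094]
206 [0.52806538 0.1143832  0.27186982] [0.50381518 0.09523169 0.25578283] [0.55214561 0.15286196 0.27955232]
```

View pics/p3.png

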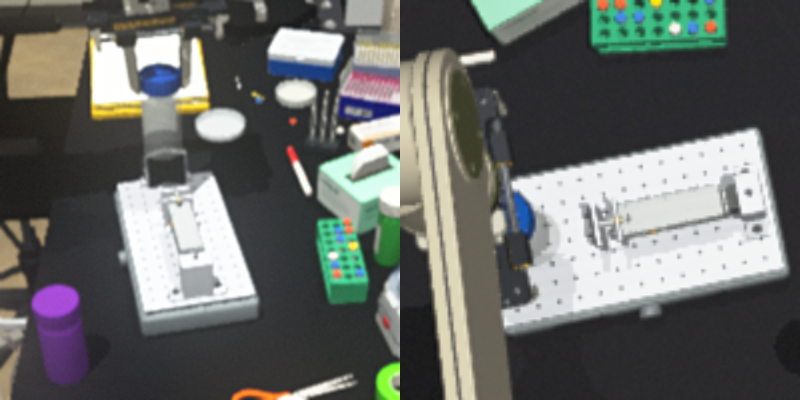

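Side crop shows the bottle hanging upright at about (160,110), just above and in front of the vee at (165,165). I'll correct by 4 mm in x and 2 mm in y, then lower.

arm_command:
  targets:
    - {"x":0.008,"y":0.004,"z":-0.02,"rx":0,"ry":0,"rz":0,"claw":140}
    - {"x":0.008,"y":0.004,"z":-0.06,"rx":0,"ry":0,"rz":0,"claw":140}
    - {"x":0.008,"y":0.004,"z":-0.1,"rx":0,"ry":0,"rz":0,"claw":140}
    - {"x":0.008,"y":0.004,"z":-0.14,"rx":0,"ry":0,"rz":0,"claw":140}
    - {"x":0.008,"y":0.004,"z":-0.16,"rx":0,"ry":0,"rz":0,"claw":140}
    - {"x":0.008,"y":0.004,"z":-0.168,"rx":0,"ry":0,"rz":0,"claw":140}
    - {"x":0.008,"y":0.004,"z":-0.168,"rx":0,"ry":0,"rz":0,"claw":140}
    - {"x":0.008,"y":0.004,"z":-0.168,"rx":0,"ry":0,"rz":0,"claw":140}

```text
t: 6.18
tool_pos: [0.5281, 0.1303, 0.1825]
orientation: [1.988, 2.432, 0.001]
force: [0.1, 0.0, -3.4]
opening: 0.0598
gripper_force: 20.0
```

arm_command:
  targets:
    - {"x":0,"y":0,"z":-0.004,"rx":0,"ry":0,"rz":0,"claw":140}
    - {"x":0,"y":0,"z":-0.008,"rx":0,"ry":0,"rz":0,"claw":140}
    - {"x":0,"y":0,"z":-0.012,"rx":0,"ry":0,"rz":0,"claw":140}
    - {"x":0,"y":0,"z":-0.015,"rx":0,"ry":0,"rz":0,"claw":140}
    - {"x":0,"y":0,"z":-0.017,"rx":0,"ry":0,"rz":0,"claw":140}
    - {"x":0,"y":0,"z":-0.018,"rx":0,"ry":0,"rz":0,"claw":140}
    - {"x":0,"y":0,"z":-0.018,"rx":0,"ry":0,"rz":0,"claw":140}

```text
t: 6.77
tool_pos: [0.5275, 0.1306, 0.1727]
orientation: [-1.987, -2.433, 0.0]
force: [-1.6, 0.0, -2.6]
opening: 0.0599
gripper_force: 20.0
```

arm_command:
  targets:
    - {"x":0,"y":0,"z":-0.001,"rx":0,"ry":0,"rz":0,"claw":140}
    - {"x":0,"y":0,"z":-0.002,"rx":0,"ry":0,"rz":0,"claw":140}
    - {"x":0,"y":0,"z":-0.002,"rx":0,"ry":0,"rz":0,"claw":140}

```text
t: 7.02
tool_pos: [0.5278, 0.1305, 0.1725]
orientation: [1.987, 2.433, 0.0]
force: [-2.3, -0.8, 2.6]
opening: 0.06
gripper_force: 20.0
```

Contact felt: the force went from -3.4 to +2.6 N. Releasing.

arm_command:
  targets:
    - {"x":0,"y":0,"z":0,"rx":0,"ry":0,"rz":0,"claw":80}
    - {"x":0,"y":0,"z":0,"rx":0,"ry":0,"rz":0,"claw":60}
    - {"x":0,"y":0,"z":0,"rx":0,"ry":0,"rz":0,"claw":0}
    - {"x":0,"y":0,"z":0,"rx":0,"ry":0,"rz":0,"claw":0}
    - {"x":0,"y":0,"z":0,"rx":0,"ry":0,"rz":0,"claw":0}
    - {"x":0,"y":0,"z":0.04,"rx":0,"ry":0,"rz":0,"claw":0}
    - {"x":0,"y":0,"z":0.08,"rx":0,"ry":0,"rz":0,"claw":0}
    - {"x":0,"y":0,"z":0.14,"rx":0,"ry":0,"rz":0,"claw":0}
    - {"x":0,"y":0,"z":0.2,"rx":0,"ry":0,"rz":0,"claw":0}
    - {"x":0,"y":0,"z":0.22,"rx":0,"ry":0,"rz":0,"claw":0}

```text
t: 7.85
tool_pos: [0.5293, 0.1309, 0.287]
orientation: [1.985, 2.43, 0.008]
force: [1.3, 1.7, 1.3]
opening: 0.0929
gripper_force: 0.0
```

arm_command:
  targets:
    - {"x":0.015,"y":-0.08,"z":0,"rx":0,"ry":0,"rz":0,"claw":0}
    - {"x":0.03,"y":-0.16,"z":0,"rx":0,"ry":0,"rz":0,"claw":0}
    - {"x":0.045,"y":-0.24,"z":0,"rx":0,"ry":0,"rz":0,"claw":0}
    - {"x":0.058,"y":-0.3,"z":0,"rx":0,"ry":0,"rz":0,"claw":0}
    - {"x":0.058,"y":-0.3,"z":0,"rx":0,"ry":0,"rz":0,"claw":0}
    - {"x":0.058,"y":-0.3,"z":0,"rx":0,"ry":0,"rz":0,"claw":0}

```text
t: 8.35
tool_pos: [0.5565, -0.0209, 0.2809]
orientation: [-1.991, -2.429, 0.001]
force: [-0.9, 0.9, -0.1]
opening: 0.0928
gripper_force: 0.0
```

Run:
```python
from h import *
s=robot.read_state(); print(s['tool_pos'],s['orientation'],s['force'])
c,im,d=cap('wrist','w4'); cs,ims,ds=cap('side','s4')
cv2.imwrite('pics/p4.png',np.hstack([cv2.resize(im,(560,420)),cv2.resize(ims[120:225,220:280],(240,420))])[...,::-1])
O=np.array([0.5456,0.040]);a=np.radians(11.5);ux=np.array([np.cos(a),np.sin(a)]);uy=np.array([-ux[1],ux[0]])
def sh(P): D=P[...,:2]-O; return D@ux,D@uy
for n,c,im,d in (('w',c,im,d),('s',cs,ims,ds)):
    P=cloud(c,d);X,Y=sh(P)
    m=(d>0)&(abs(P[...,2]-0.112)<0.008)&(abs(X)<0.03)&(Y>-0.125)&(Y<0.03)
    print(n,'tubetop',m.sum(),Y[m].min(),Y[m].max(), np.median(P[m][:,2]))
    for y0 in np.arange(-0.12,0.03,0.015):
        k=m&(Y>=y0)&(Y<y0+0.015)
        if k.sum()>5: print(round(y0,3),k.sum(),np.percentile(X[k],[3,50,97]).round(4))
    hsv=cv2.cvtColor(im,cv2.COLOR_RGB2HSV)
    b=(hsv[...,0]>100)&(hsv[...,0]<125)&(hsv[...,1]>120)&(abs(X)<0.05)&(abs(Y-.095)<0.06)&(P[...,2]>0.17)
    if b.sum()>30:
        t=b&(P[...,2]>np.percentile(P[b][:,2],80)-0.005)
        (q,r)=cv2.minEnclosingCircle(np.stack([X[t],Y[t]],1).astype(np.float32)); print('cap',t.sum(),q,r,P[t][:,2].mean())
    for col,lo,hi in (('brass',12,32),):
        b=(hsv[...,0]>lo)&(hsv[...,0]<hi)&(hsv[...,1]>70)&(abs(X)<0.03)&(Y<0.05)&(Y>-.1)&(P[...,2]>0.07)&(P[...,2]<0.115)
        print(col,b.sum(),*( [np.median(X[b]),np.median(Y[b]),np.argwhere(b).mean(0)] if b.any() else []))
```

```text
[ 0.55653211 -0.02092822  0.28088063] [-1.99076450e+00 -2.42911905e+00  6.35430653e-04] [-0.89216605  0.94645945 -0.06624296]
w tubetop 3531 -0.12499479269358463 0.02968914009789015 0.11209503508403118
-0.12 250 [-0.0141 -0.0011  0.0115]
-0.105 358 [-0.017  -0.0016  0.0137]
-0.09 366 [-0.0167 -0.0011  0.0136]
-0.075 372 [-0.0165 -0.001   0.0145]
-0.06 387 [-0.0162 -0.001   0.0143]
-0.045 400 [-0.016  -0.001   0.0141]
-0.03 416 [-0.016  -0.0009  0.0139]
-0.015 411 [-0.0167 -0.0009  0.0139]
0.0 177 [-0.0197 -0.0009  0.0174]
0.015 121 [-0.0218 -0.0018  0.0175]
cap 4268 (-0.0017973340582102537, 0.09014187753200531) 0.03007681481540203 0.18567947566644044
brass 9 0.01574055354745399 -0.025433090581985503 [163.         291.77777778]
s tubetop 424 -0.1246335411764815 0.02997794135526298 0.11130033814574636
-0.12 30 [-0.0158 -0.0008  0.015 ]
-0.105 37 [-0.0138 -0.0006  0.0146]
-0.09 43 [-0.0154  0.001   0.0152]
-0.075 37 [-0.0151  0.0007  0.0145]
-0.06 36 [-0.0149 -0.0024  0.0153]
-0.045 40 [-0.0153  0.0008  0.0146]
-0.03 36 [-0.0154 -0.0006  0.0144]
-0.015 37 [-0.0154 -0.0013  0.0133]
0.0 58 [-0.0217  0.0007  0.022 ]
0.015 61 [-0.0222 -0.0008  0.0223]
cap 188 (0.0015732123283669353, 0.09076332300901413) 0.03234130144119263 0.18450033637851512
brass 3 -0.016925710845411408 -0.026538823684625852 [172. 255.]
```

View pics/p4.png

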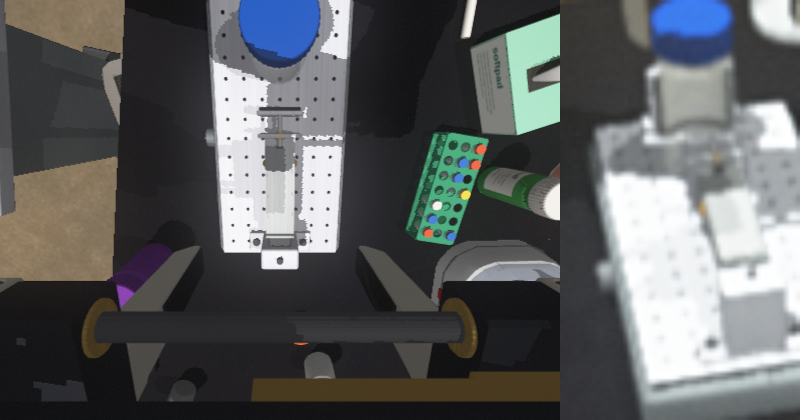

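Wrist view shows the bottle standing at (279,25), the tube running from (278,240) to (278,150), and the jaw at (280,120). The buttons are at about y -25.5 in the shaker frame, and the bottle is about 7 mm short of its seat. I'll grip the tube well behind the buttons (y -75) and draw it lightly.

arm_command:
  targets:
    - {"x":0.006,"y":-0.026,"z":-0.06,"rx":0,"ry":0,"rz":0,"claw":0}
    - {"x":0.006,"y":-0.026,"z":-0.14,"rx":0,"ry":0,"rz":0,"claw":0}
    - {"x":0.006,"y":-0.026,"z":-0.22,"rx":0,"ry":0,"rz":0,"claw":0}
    - {"x":0.006,"y":-0.026,"z":-0.3,"rx":0,"ry":0,"rz":0,"claw":0}
    - {"x":0.006,"y":-0.026,"z":-0.35,"rx":0,"ry":0,"rz":0,"claw":70}
    - {"x":0.006,"y":-0.026,"z":-0.38,"rx":0,"ry":0,"rz":0,"claw":120}
    - {"x":0.006,"y":-0.026,"z":-0.38,"rx":0,"ry":0,"rz":0,"claw":120}
    - {"x":0.006,"y":-0.026,"z":-0.38,"rx":0,"ry":0,"rz":0,"claw":120}
  squeeze: 6

```text
t: 9.12
tool_pos: [0.5588, -0.0309, 0.0911]
orientation: [-1.984, -2.434, 0.001]
force: [-0.5, -0.4, 1.1]
opening: 0.0709
gripper_force: 0.0
```

arm_command:
  targets:
    - {"x":0,"y":0,"z":0,"rx":0,"ry":0,"rz":0,"claw":200}
    - {"x":0,"y":0,"z":0,"rx":0,"ry":0,"rz":0,"claw":200}
    - {"x":0,"y":0,"z":0,"rx":0,"ry":0,"rz":0,"claw":200}
    - {"x":0,"y":0,"z":0,"rx":0,"ry":0,"rz":0,"claw":200}
    - {"x":0,"y":0,"z":0,"rx":0,"ry":0,"rz":0,"claw":200}
    - {"x":0,"y":0,"z":0,"rx":0,"ry":0,"rz":0,"claw":200}
    - {"x":0,"y":0,"z":0,"rx":0,"ry":0,"rz":0,"claw":200}
  squeeze: 8

```text
t: 9.7
tool_pos: [0.5593, -0.0327, 0.0922]
orientation: [-1.987, -2.433, 0.001]
force: [-4.5, -1.3, 5.5]
opening: 0.0317
gripper_force: 8.0
```

arm_command:
  targets:
    - {"x":-0.0004,"y":0.002,"z":0,"rx":0,"ry":0,"rz":0,"claw":200}
    - {"x":-0.0008,"y":0.004,"z":0,"rx":0,"ry":0,"rz":0,"claw":200}
    - {"x":-0.0012,"y":0.006,"z":0,"rx":0,"ry":0,"rz":0,"claw":200}
    - {"x":-0.0016,"y":0.008,"z":0,"rx":0,"ry":0,"rz":0,"claw":200}
    - {"x":-0.002,"y":0.01,"z":0,"rx":0,"ry":0,"rz":0,"claw":200}
    - {"x":-0.0024,"y":0.012,"z":0,"rx":0,"ry":0,"rz":0,"claw":200}
    - {"x":-0.0028,"y":0.014,"z":0,"rx":0,"ry":0,"rz":0,"claw":200}
    - {"x":-0.0032,"y":0.016,"z":0,"rx":0,"ry":0,"rz":0,"claw":200}

```text
t: 10.37
tool_pos: [0.5578, -0.0254, 0.0922]
orientation: [1.988, 2.432, -0.002]
force: [-4.1, -2.9, 5.1]
opening: 0.0321
gripper_force: 8.0
```

```bash
cat >> h.py <<'E'
O=np.array([0.5456,0.040]);a_=np.radians(11.5);ux=np.array([np.cos(a_),np.sin(a_)]);uy=np.array([-ux[1],ux[0]])
def sh(P): D=np.asarray(P)[...,:2]-O; return D@ux,D@uy
def st():
    s=robot.read_state(); f=s['force'][:2]
    print('t',round(s['t'],2),'sh',np.round(np.array(sh(s['tool_pos']))*1e3,1),'z',s['tool_pos'][2].round(4),'F across/along/z',(f@ux).round(1),(f@uy).round(1),s['force'][2].round(1),'open',round(s['opening'],4),s['gripper_force'],'Mz',s['wrist_torque'])
E
python3 - <<'E'
from h import *
st()
c,im,d=cap('side','s5'); P=cloud(c,d);X,Y=sh(P)
for n in ['s4','s5']:
    c,im,d=pickle.load(open(n+'.pkl','rb'));P=cloud(c,d);X,Y=sh(P)
    m=(d>0)&(P[...,2]>0.108)&(P[...,2]<0.126)&(abs(X)<0.03)&(Y>-0.04)&(Y<0.06)
    w=[(round(y,3),round(float(np.ptp(X[m&(abs(Y-y)<0.002)])),3),int((m&(abs(Y-y)<0.002)).sum()))for y in np.arange(-0.02,0.055,0.004) if (m&(abs(Y-y)<0.002)).any()]; print(n,w)
E
```

```text
t 10.37 sh [ -1.1 -66.5] z 0.0922 F across/along/z -4.6 -2.1 5.1 open 0.0321 7.997795529663563 Mz [-0.70228547  0.70472615  0.00351125]
s4 [(np.float64(-0.02), 0.029, 8), (np.float64(-0.016), 0.027, 11), (np.float64(-0.012), 0.03, 10), (np.float64(-0.008), 0.026, 10), (np.float64(-0.004), 0.027, 12), (np.float64(0.0), 0.036, 9), (np.float64(0.004), 0.044, 33), (np.float64(0.008), 0.044, 13), (np.float64(0.012), 0.024, 3), (np.float64(0.016), 0.0, 1), (np.float64(0.02), 0.024, 3), (np.float64(0.024), 0.045, 30), (np.float64(0.028), 0.043, 25), (np.float64(0.032), 0.036, 5)]
s5 [(np.float64(-0.02), 0.018, 7), (np.float64(-0.016), 0.018, 6), (np.float64(0.0), 0.014, 9), (np.float64(0.004), 0.018, 5), (np.float64(0.008), 0.003, 2), (np.float64(0.012), 0.024, 7)]
```

arm_command:
  targets:
    - {"x":-0.0004,"y":0.002,"z":0,"rx":0,"ry":0,"rz":0,"claw":200}
    - {"x":-0.0008,"y":0.004,"z":0,"rx":0,"ry":0,"rz":0,"claw":200}
    - {"x":-0.0012,"y":0.006,"z":0,"rx":0,"ry":0,"rz":0,"claw":200}
    - {"x":-0.0016,"y":0.008,"z":0,"rx":0,"ry":0,"rz":0,"claw":200}

```text
t: 10.75
tool_pos: [0.557, -0.0214, 0.0923]
orientation: [1.988, 2.432, -0.002]
force: [-3.7, -4.5, 5.0]
opening: 0.032
gripper_force: 8.0
```

arm_command:
  targets:
    - {"x":-0.0002,"y":0.001,"z":0,"rx":0,"ry":0,"rz":0,"claw":200}
    - {"x":-0.0004,"y":0.002,"z":0,"rx":0,"ry":0,"rz":0,"claw":200}
    - {"x":-0.0006,"y":0.003,"z":0,"rx":0,"ry":0,"rz":0,"claw":200}

```text
t: 11.0
tool_pos: [0.5567, -0.0199, 0.0922]
orientation: [1.988, 2.432, -0.002]
force: [-5.1, -3.5, 4.5]
opening: 0.032
gripper_force: 8.0
```

```bash
python3 -c "
from h import *
st()"
```

```text
t 11.0 sh [ -1.1 -60.9] z 0.0922 F across/along/z -5.7 -2.5 4.5 open 0.032 7.997936429455876 Mz [-0.70025681  0.76123744 -0.02664558]
```

arm_command:
  targets:
    - {"x":-0.0002,"y":0.001,"z":0,"rx":0,"ry":0,"rz":0,"claw":200}
    - {"x":-0.0004,"y":0.002,"z":0,"rx":0,"ry":0,"rz":0,"claw":200}
    - {"x":-0.0006,"y":0.003,"z":0,"rx":0,"ry":0,"rz":0,"claw":200}

```text
t: 11.25
tool_pos: [0.5564, -0.0184, 0.0922]
orientation: [1.988, 2.432, -0.002]
force: [-4.6, -5.1, 5.1]
opening: 0.0323
gripper_force: 8.0
```

arm_command:
  targets:
    - {"x":-0.0002,"y":0.001,"z":0,"rx":0,"ry":0,"rz":0,"claw":200}
    - {"x":-0.0004,"y":0.002,"z":0,"rx":0,"ry":0,"rz":0,"claw":200}
    - {"x":-0.0006,"y":0.003,"z":0,"rx":0,"ry":0,"rz":0,"claw":200}

```text
t: 11.5
tool_pos: [0.5563, -0.018, 0.0922]
orientation: [1.987, 2.431, -0.004]
force: [-2.5, -10.9, 3.5]
opening: 0.032
gripper_force: 8.0
```

arm_command:
  targets:
    - {"x":-0.0002,"y":0.001,"z":0,"rx":0,"ry":0,"rz":0,"claw":200}
    - {"x":-0.0004,"y":0.002,"z":0,"rx":0,"ry":0,"rz":0,"claw":200}

```text
t: 11.67
tool_pos: [0.5562, -0.0174, 0.0921]
orientation: [1.987, 2.43, -0.004]
force: [-1.8, -10.5, 1.6]
opening: 0.0321
gripper_force: 8.0
```

Force climbed to about 10.5 N and levelled off, with the grip slipping. The slots are at the buttons. I'll open and look closely for the buttons.

arm_command:
  targets:
    - {"x":0,"y":0,"z":0,"rx":0,"ry":0,"rz":0,"claw":80}
    - {"x":0,"y":0,"z":0,"rx":0,"ry":0,"rz":0,"claw":80}
    - {"x":0,"y":0,"z":0.03,"rx":0,"ry":0,"rz":0,"claw":80}
    - {"x":0,"y":0,"z":0.06,"rx":0,"ry":0,"rz":0,"claw":80}
    - {"x":0,"y":0,"z":0.06,"rx":0,"ry":0,"rz":0,"claw":80}

```text
t: 12.08
tool_pos: [0.558, -0.0149, 0.1247]
orientation: [1.985, 2.43, 0.004]
force: [1.0, 0.0, 0.5]
opening: 0.06
gripper_force: 0.0
```

Run:
```python
from h import *
st()
c,im,d=cap('wrist','w6'); P=cloud(c,d);X,Y=sh(P); K=c['intrinsics']
v,u=np.mgrid[:420,:560]
hsv=cv2.cvtColor(im,cv2.COLOR_RGB2HSV)
Rm=rot(c);r=np.stack([(u-K[0,2])/K[0,0],-(v-K[1,2])/K[1,1],-np.ones_like(u,float)],-1)@Rm.T
G=np.array(c['origin'])+r*((0.096-c['origin'][2])/r[...,2])[...,None]; gx,gy=sh(G)
print('cam',sh(c['origin']),c['origin'][2])
b=(hsv[...,0]>10)&(hsv[...,0]<32)&(hsv[...,1]>70)&(abs(gx)<0.04)&(gy<0.05)&(gy>-.1)
nn,lab,stt,ce=cv2.connectedComponentsWithStats(b.astype(np.uint8))
for i in range(1,nn):
    if stt[i,4]>5:
        k=lab==i; print(ce[i].round(),stt[i],'X',gx[k].mean().round(4),np.abs(gx[k]).min().round(4),np.abs(gx[k]).max().round(4),'Y',gy[k].min().round(4),gy[k].max().round(4))
# project window around tube for crop
k=(abs(gx)<0.05)&(abs(gy+0.02)<0.06); rr=np.argwhere(k); lo=rr.min(0);hi=rr.max(0);print(lo,hi)
cv2.imwrite('pics/p6.png',cv2.resize(im[lo[0]:hi[0],lo[1]:hi[1]],(700,int(700*(hi[0]-lo[0])/(hi[1]-lo[1]))))[:600,:,::-1])
```

```text
t 12.08 sh [  1.2 -56.3] z 0.1247 F across/along/z 1.0 -0.2 0.5 open 0.06 0.0 Mz [-0.0620881   0.05998783  0.00337748]
cam (np.float64(0.0002010657528063472), np.float64(0.0217427048633765)) 0.27671484449123024
[275. 122.] [268 121  15   4  53] X -0.0015 0.0003 0.0055 Y 0.0217 0.0233
[275. 134.] [268 132  15   4  52] X -0.0016 0.0003 0.0056 Y 0.0155 0.0172
[246. 202.] [245 199   2   8  14] X -0.02 0.0197 0.0204 Y -0.0278 -0.0233
[304. 203.] [303 198   3  11  18] X 0.0168 0.016 0.0173 Y -0.0291 -0.0226
[ 91 189] [280 365]
```

View pics/p6.png

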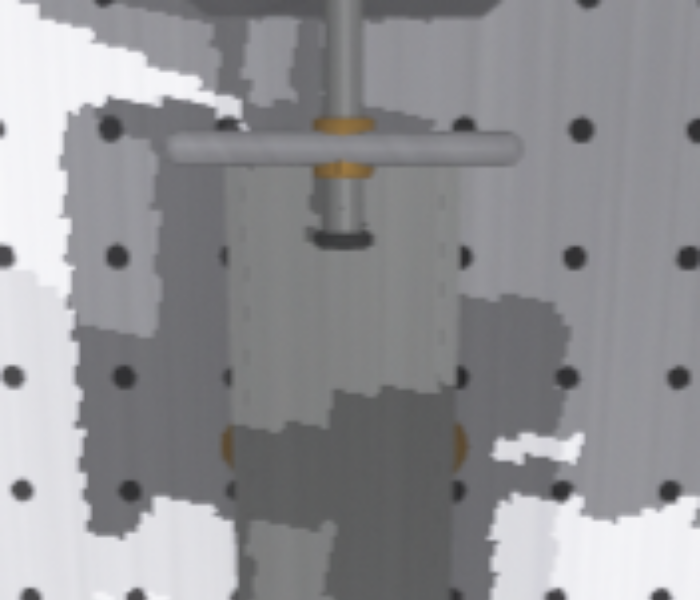

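Crop shows the brass buttons at (228,447) and (460,447), i.e. shaker y about -25.7 and axis x about -1.6 mm. I'll go down over both, pads 2 mm towards -y, and squeeze moderately so that a slip limits the push.

arm_command:
  targets:
    - {"x":-0.009,"y":0.03,"z":0,"rx":0,"ry":0,"rz":0,"claw":80}
    - {"x":-0.017,"y":0.0555,"z":0,"rx":0,"ry":0,"rz":0,"claw":80}
    - {"x":-0.017,"y":0.0555,"z":-0.03,"rx":0,"ry":0,"rz":0,"claw":80}
    - {"x":-0.017,"y":0.0555,"z":-0.067,"rx":0,"ry":0,"rz":0,"claw":80}
    - {"x":-0.017,"y":0.0555,"z":-0.067,"rx":0,"ry":0,"rz":0,"claw":80}
    - {"x":-0.017,"y":0.0555,"z":-0.067,"rx":0,"ry":0,"rz":0,"claw":80}

```text
t: 12.63
tool_pos: [0.5459, 0.0135, 0.0865]
orientation: [-1.985, -2.431, 0.003]
force: [0.2, -0.5, -0.2]
opening: 0.0636
gripper_force: 0.0
```

```bash
python3 -c "
from h import *
st()"
```

```text
t 12.63 sh [ -5. -26.] z 0.0865 F across/along/z 0.1 -0.5 -0.2 open 0.0636 0.0 Mz [-0.05060323  0.09585357  0.06253401]
```

arm_command:
  targets:
    - {"x":0.0072,"y":-0.0016,"z":0.009,"rx":0,"ry":0,"rz":0,"claw":80}
    - {"x":0.0072,"y":-0.0016,"z":0.009,"rx":0,"ry":0,"rz":0,"claw":80}
    - {"x":0.0072,"y":-0.0016,"z":0.009,"rx":0,"ry":0,"rz":0,"claw":80}
    - {"x":0.0072,"y":-0.0016,"z":0.009,"rx":0,"ry":0,"rz":0,"claw":80}

```text
t: 12.97
tool_pos: [0.552, 0.0118, 0.0938]
orientation: [1.987, 2.432, 0.002]
force: [0.3, -0.5, -0.5]
opening: 0.0642
gripper_force: 0.0
```

```bash
python3 -c "
from h import *
st()"
```

```text
t 12.97 sh [  0.7 -28.9] z 0.0938 F across/along/z 0.2 -0.6 -0.5 open 0.0642 0.0 Mz [-0.0729573   0.07088655 -0.00107098]
```

arm_command:
  targets:
    - {"x":0,"y":0,"z":0,"rx":0,"ry":0,"rz":0,"claw":80}
    - {"x":0,"y":0,"z":0,"rx":0,"ry":0,"rz":0,"claw":80}
    - {"x":0,"y":0,"z":0,"rx":0,"ry":0,"rz":0,"claw":80}

```text
t: 13.22
tool_pos: [0.5512, 0.012, 0.0928]
orientation: [1.987, 2.433, 0.0]
force: [-0.3, 0.6, 0.9]
opening: 0.0638
gripper_force: 0.0
```

arm_command:
  targets:
    - {"x":0,"y":0,"z":0,"rx":0,"ry":0,"rz":0,"claw":80}
    - {"x":0,"y":0,"z":0,"rx":0,"ry":0,"rz":0,"claw":80}

```text
t: 13.38
tool_pos: [0.5511, 0.012, 0.0927]
orientation: [-1.987, -2.433, 0.0]
force: [0.2, 0.2, 0.3]
opening: 0.0638
gripper_force: 0.0
```

Run:
```python
from h import *
st()
for n in ['w7a']:
    c,im,d=cap('wrist',n); K=c['intrinsics']
    v,u=np.mgrid[:420,:560]; hsv=cv2.cvtColor(im,cv2.COLOR_RGB2HSV)
    r=np.stack([(u-K[0,2])/K[0,0],-(v-K[1,2])/K[1,1],-np.ones_like(u,float)],-1)@rot(c).T
    G=np.array(c['origin'])+r*((0.096-c['origin'][2])/r[...,2])[...,None]; gx,gy=sh(G)
    b=(hsv[...,0]>10)&(hsv[...,0]<32)&(hsv[...,1]>70)&(abs(gx)<0.04)&(gy<0.05)&(gy>-.1)
    nn,lab,stt,ce=cv2.connectedComponentsWithStats(b.astype(np.uint8))
    for i in range(1,nn):
        if stt[i,4]>5:
            k=lab==i; print(ce[i].round(),stt[i],'X',gx[k].min().round(4),gx[k].max().round(4),'Y',gy[k].min().round(4),gy[k].max().round(4))
st()
```

```text
t 13.38 sh [ -0.2 -28.5] z 0.0927 F across/along/z 0.2 0.1 0.3 open 0.0638 0.0 Mz [-0.05466515  0.04406121  0.01570977]
[277. 189.] [269 185  18   8  91] X -0.0057 0.003 Y 0.0161 0.0197
[277. 202.] [269 200  17   5  63] X -0.0058 0.0025 Y 0.0098 0.0119
[244. 266.] [243 263   2   8  14] X -0.0205 -0.0198 Y -0.028 -0.0237
[311. 267.] [310 262   3  10  20] X 0.0165 0.0176 Y -0.0286 -0.0231
t 13.43 sh [ -0.2 -28.5] z 0.0927 F across/along/z 0.4 0.3 -0.1 open 0.0638 0.0 Mz [-0.10986395  0.06233818  0.03170601]
```

arm_command:
  targets:
    - {"x":-0.0026,"y":0.0009,"z":-0.003,"rx":0,"ry":0,"rz":0,"claw":80}
    - {"x":-0.0026,"y":0.0009,"z":-0.003,"rx":0,"ry":0,"rz":0,"claw":130}
    - {"x":-0.0026,"y":0.0009,"z":-0.003,"rx":0,"ry":0,"rz":0,"claw":200}
    - {"x":-0.0026,"y":0.0009,"z":-0.003,"rx":0,"ry":0,"rz":0,"claw":200}
    - {"x":-0.0026,"y":0.0009,"z":-0.003,"rx":0,"ry":0,"rz":0,"claw":200}
    - {"x":-0.0026,"y":0.0009,"z":-0.003,"rx":0,"ry":0,"rz":0,"claw":200}
    - {"x":-0.0026,"y":0.0009,"z":-0.003,"rx":0,"ry":0,"rz":0,"claw":200}
  squeeze: 8

```text
t: 14.02
tool_pos: [0.5501, 0.0125, 0.0912]
orientation: [1.987, 2.433, 0.0]
force: [1.3, -0.7, -0.1]
opening: 0.0319
gripper_force: 8.0
```

```bash
python3 -c "
from h import *
st()"
```

```text
t 14.02 sh [ -1.1 -27.9] z 0.0912 F across/along/z 1.2 -0.9 -0.1 open 0.0319 7.998844674148131 Mz [-0.09233185 -0.14059613 -0.00853016]
```

Opening 31.9 mm, so both buttons are flush. Squeezing to 17 N and pushing on slowly.

arm_command:
  targets:
    - {"x":0,"y":0,"z":0,"rx":0,"ry":0,"rz":0,"claw":200}
    - {"x":0,"y":0,"z":0,"rx":0,"ry":0,"rz":0,"claw":200}
    - {"x":-0.0002,"y":0.001,"z":0,"rx":0,"ry":0,"rz":0,"claw":200}
    - {"x":-0.0004,"y":0.002,"z":0,"rx":0,"ry":0,"rz":0,"claw":200}
    - {"x":-0.0006,"y":0.003,"z":0,"rx":0,"ry":0,"rz":0,"claw":200}
  squeeze: 17

```text
t: 14.43
tool_pos: [0.5499, 0.0131, 0.0913]
orientation: [1.987, 2.432, -0.001]
force: [3.6, -5.3, -2.4]
opening: 0.0318
gripper_force: 17.0
```

arm_command:
  targets:
    - {"x":-0.0002,"y":0.001,"z":0,"rx":0,"ry":0,"rz":0,"claw":200}
    - {"x":-0.0004,"y":0.002,"z":0,"rx":0,"ry":0,"rz":0,"claw":200}
    - {"x":-0.0006,"y":0.003,"z":0,"rx":0,"ry":0,"rz":0,"claw":200}

```text
t: 14.68
tool_pos: [0.5497, 0.0144, 0.0913]
orientation: [1.987, 2.431, -0.001]
force: [3.5, -7.3, -2.7]
opening: 0.0318
gripper_force: 17.0
```

```bash
python3 -c "
from h import *
st()"
```

```text
t 14.68 sh [ -1.1 -25.9] z 0.0913 F across/along/z 1.9 -7.8 -2.7 open 0.0318 16.994240582025668 Mz [-1.07979198 -0.5121558  -0.01537926]
```

arm_command:
  targets:
    - {"x":-0.0002,"y":0.001,"z":0,"rx":0,"ry":0,"rz":0,"claw":200}
    - {"x":-0.0004,"y":0.002,"z":0,"rx":0,"ry":0,"rz":0,"claw":200}
    - {"x":-0.0006,"y":0.003,"z":0,"rx":0,"ry":0,"rz":0,"claw":200}

```text
t: 14.93
tool_pos: [0.5495, 0.0153, 0.0913]
orientation: [1.986, 2.431, -0.002]
force: [3.8, -8.8, -3.8]
opening: 0.0319
gripper_force: 17.0
```

arm_command:
  targets:
    - {"x":-0.0002,"y":0.001,"z":0,"rx":0,"ry":0,"rz":0,"claw":200}
    - {"x":-0.0004,"y":0.002,"z":0,"rx":0,"ry":0,"rz":0,"claw":200}
    - {"x":-0.0006,"y":0.003,"z":0,"rx":0,"ry":0,"rz":0,"claw":200}

```text
t: 15.18
tool_pos: [0.5493, 0.0166, 0.0913]
orientation: [1.987, 2.43, -0.002]
force: [4.3, -9.8, -3.5]
opening: 0.0317
gripper_force: 17.0
```

arm_command:
  targets:
    - {"x":-0.0002,"y":0.001,"z":0,"rx":0,"ry":0,"rz":0,"claw":200}
    - {"x":-0.0004,"y":0.002,"z":0,"rx":0,"ry":0,"rz":0,"claw":200}
    - {"x":-0.0006,"y":0.003,"z":0,"rx":0,"ry":0,"rz":0,"claw":200}

```text
t: 15.43
tool_pos: [0.5488, 0.0189, 0.0913]
orientation: [1.987, 2.431, -0.001]
force: [2.8, -3.7, -1.7]
opening: 0.032
gripper_force: 17.0
```

arm_command:
  targets:
    - {"x":-0.0004,"y":0.002,"z":0,"rx":0,"ry":0,"rz":0,"claw":200}
    - {"x":-0.0008,"y":0.004,"z":0,"rx":0,"ry":0,"rz":0,"claw":200}
    - {"x":-0.0012,"y":0.006,"z":0,"rx":0,"ry":0,"rz":0,"claw":200}
    - {"x":-0.0016,"y":0.008,"z":0,"rx":0,"ry":0,"rz":0,"claw":200}
    - {"x":-0.002,"y":0.01,"z":0,"rx":0,"ry":0,"rz":0,"claw":200}
    - {"x":-0.0024,"y":0.012,"z":0,"rx":0,"ry":0,"rz":0,"claw":200}

```text
t: 15.93
tool_pos: [0.5475, 0.0251, 0.0913]
orientation: [1.987, 2.432, -0.001]
force: [2.8, -4.5, -3.0]
opening: 0.0318
gripper_force: 17.0
```

arm_command:
  targets:
    - {"x":-0.0004,"y":0.002,"z":0,"rx":0,"ry":0,"rz":0,"claw":200}
    - {"x":-0.0008,"y":0.004,"z":0,"rx":0,"ry":0,"rz":0,"claw":200}
    - {"x":-0.0012,"y":0.006,"z":0,"rx":0,"ry":0,"rz":0,"claw":200}
    - {"x":-0.0016,"y":0.008,"z":0,"rx":0,"ry":0,"rz":0,"claw":200}

```text
t: 16.27
tool_pos: [0.5468, 0.0288, 0.0913]
orientation: [1.987, 2.431, -0.001]
force: [4.4, -5.2, -2.7]
opening: 0.0318
gripper_force: 17.0
```

arm_command:
  targets:
    - {"x":-0.0003,"y":0.0015,"z":0,"rx":0,"ry":0,"rz":0,"claw":200}
    - {"x":-0.0006,"y":0.003,"z":0,"rx":0,"ry":0,"rz":0,"claw":200}
    - {"x":-0.0009,"y":0.0045,"z":0,"rx":0,"ry":0,"rz":0,"claw":200}
    - {"x":-0.0012,"y":0.006,"z":0,"rx":0,"ry":0,"rz":0,"claw":200}

```text
t: 16.6
tool_pos: [0.5462, 0.0317, 0.0913]
orientation: [1.987, 2.431, -0.001]
force: [3.5, -6.7, -3.2]
opening: 0.0319
gripper_force: 17.0
```

Run:
```python
from h import *
st()
c,im,d=cap('side','s8'); P=cloud(c,d);X,Y=sh(P);hsv=cv2.cvtColor(im,cv2.COLOR_RGB2HSV)
b=(hsv[...,0]>100)&(hsv[...,0]<125)&(hsv[...,1]>120)&(abs(X)<0.05)&(abs(Y-.095)<0.06)&(P[...,2]>0.15)
print(b.sum())
if b.any(): print(X[b].min(),X[b].max(),Y[b].min(),Y[b].max(),P[b][:,2].max())
```

```text
t 16.6 sh [-1.  -8.2] z 0.0913 F across/along/z 2.1 -7.2 -3.2 open 0.0319 16.99547979980707 Mz [-1.0190842  -0.52501097 -0.06169356]
0
```

arm_command:
  targets:
    - {"x":-0.0003,"y":0.0015,"z":0,"rx":0,"ry":0,"rz":0,"claw":200}
    - {"x":-0.0006,"y":0.003,"z":0,"rx":0,"ry":0,"rz":0,"claw":200}
    - {"x":-0.0009,"y":0.0045,"z":0,"rx":0,"ry":0,"rz":0,"claw":200}
    - {"x":-0.0012,"y":0.006,"z":0,"rx":0,"ry":0,"rz":0,"claw":200}
    - {"x":-0.0015,"y":0.0075,"z":0,"rx":0,"ry":0,"rz":0,"claw":200}
    - {"x":-0.0018,"y":0.009,"z":0,"rx":0,"ry":0,"rz":0,"claw":200}
  squeeze: 14

```text
t: 17.15
tool_pos: [0.5453, 0.0364, 0.0913]
orientation: [1.987, 2.431, -0.001]
force: [3.5, -5.3, -1.9]
opening: 0.0318
gripper_force: 14.0
```

arm_command:
  targets:
    - {"x":-0.0002,"y":0.001,"z":0,"rx":0,"ry":0,"rz":0,"claw":200}
    - {"x":-0.0004,"y":0.002,"z":0,"rx":0,"ry":0,"rz":0,"claw":200}
    - {"x":-0.0006,"y":0.003,"z":0,"rx":0,"ry":0,"rz":0,"claw":200}

```text
t: 17.4
tool_pos: [0.545, 0.0379, 0.0913]
orientation: [1.987, 2.431, -0.001]
force: [3.1, -6.9, -1.4]
opening: 0.0319
gripper_force: 14.0
```

```bash
python3 -c "
from h import *
st()"
```

```text
t 17.4 sh [-1.  -1.9] z 0.0913 F across/along/z 1.7 -7.4 -1.4 open 0.0319 13.995756469666958 Mz [-0.94783763 -0.48046162 -0.03543677]
```

arm_command:
  targets:
    - {"x":-0.0002,"y":0.0008,"z":0,"rx":0,"ry":0,"rz":0,"claw":200}
    - {"x":-0.0003,"y":0.0016,"z":0,"rx":0,"ry":0,"rz":0,"claw":200}
    - {"x":-0.0005,"y":0.0024,"z":0,"rx":0,"ry":0,"rz":0,"claw":200}

```text
t: 17.65
tool_pos: [0.5447, 0.0391, 0.0913]
orientation: [1.987, 2.431, -0.001]
force: [3.8, -6.5, -2.7]
opening: 0.032
gripper_force: 14.0
```

arm_command:
  targets:
    - {"x":-0.0002,"y":0.0008,"z":0,"rx":0,"ry":0,"rz":0,"claw":200}
    - {"x":-0.0003,"y":0.0016,"z":0,"rx":0,"ry":0,"rz":0,"claw":200}

```text
t: 17.82
tool_pos: [0.5446, 0.0397, 0.0913]
orientation: [1.987, 2.431, -0.002]
force: [4.4, -7.5, -1.7]
opening: 0.0317
gripper_force: 14.0
```

```bash
python3 -c "
from h import *
st()"
```

```text
t 17.82 sh [-1.  -0.1] z 0.0913 F across/along/z 2.8 -8.2 -1.7 open 0.0317 13.995492719113827 Mz [-1.10835891e+00 -4.55507600e-01  6.24822073e-04]
```

arm_command:
  targets:
    - {"x":-0.0002,"y":0.0008,"z":0,"rx":0,"ry":0,"rz":0,"claw":200}
    - {"x":-0.0002,"y":0.001,"z":0,"rx":0,"ry":0,"rz":0,"claw":200}

```text
t: 17.98
tool_pos: [0.5445, 0.0402, 0.0913]
orientation: [1.987, 2.431, -0.002]
force: [3.5, -6.9, -2.6]
opening: 0.0319
gripper_force: 14.0
```

arm_command:
  targets:
    - {"x":-0.0001,"y":0.0006,"z":0,"rx":0,"ry":0,"rz":0,"claw":200}
    - {"x":-0.0002,"y":0.001,"z":0,"rx":0,"ry":0,"rz":0,"claw":200}

```text
t: 18.15
tool_pos: [0.5444, 0.0406, 0.0913]
orientation: [1.987, 2.431, -0.002]
force: [5.1, -7.7, -2.6]
opening: 0.032
gripper_force: 14.0
```

arm_command:
  targets:
    - {"x":-0.0001,"y":0.0006,"z":0,"rx":0,"ry":0,"rz":0,"claw":200}
    - {"x":-0.0002,"y":0.001,"z":0,"rx":0,"ry":0,"rz":0,"claw":200}

```text
t: 18.32
tool_pos: [0.5444, 0.0407, 0.0913]
orientation: [1.986, 2.431, -0.002]
force: [4.0, -9.0, -2.8]
opening: 0.0321
gripper_force: 14.0
```

arm_command:
  targets:
    - {"x":-0.0001,"y":0.0006,"z":0,"rx":0,"ry":0,"rz":0,"claw":200}
    - {"x":-0.0001,"y":0.0006,"z":0,"rx":0,"ry":0,"rz":0,"claw":200}

```text
t: 18.48
tool_pos: [0.5444, 0.0408, 0.0913]
orientation: [1.986, 2.43, -0.003]
force: [4.0, -10.8, -3.3]
opening: 0.0318
gripper_force: 14.0
```

```bash
python3 -c "
from h import *
st()"
```

```text
t 18.48 sh [-1.  1.] z 0.0913 F across/along/z 1.8 -11.4 -3.3 open 0.0318 13.994542434811592 Mz [-1.55368537 -0.53603173 -0.06786682]
```

Force rises against a stop 28.8 mm on, so the buttons should be in the lock holes. I'll check by camera before letting go.

```bash
cat > b.py <<'E'
from h import *
def btn(n):
    c,im,d=pickle.load(open(n+'.pkl','rb')); K=c['intrinsics'];P=cloud(c,d)
    v,u=np.mgrid[:420,:560]; hsv=cv2.cvtColor(im,cv2.COLOR_RGB2HSV)
    r=np.stack([(u-K[0,2])/K[0,0],-(v-K[1,2])/K[1,1],-np.ones_like(u,float)],-1)@rot(c).T
    G=np.array(c['origin'])+r*((0.096-c['origin'][2])/r[...,2])[...,None]; gx,gy=sh(G)
    b=(hsv[...,0]>10)&(hsv[...,0]<32)&(hsv[...,1]>60)&(abs(gx)<0.04)&(gy<0.0)&(gy>-.06)
    nn,lab,stt,ce=cv2.connectedComponentsWithStats(b.astype(np.uint8))
    for i in range(1,nn):
        if stt[i,4]>2:
            k=lab==i; print(n,ce[i].round(),stt[i,4],'X',gx[k].min().round(4),gx[k].max().round(4),'Y',gy[k].min().round(4),gy[k].max().round(4))
E
python3 - <<'E'
from b import *
for w in ('wrist','side','top'):
    cap(w,w+'9'); btn(w+'9')
a=cv2.imread('pics/wrist9.png'); b=cv2.imread('pics/side9.png')
cv2.imwrite('pics/p9.png',np.hstack([cv2.resize(a[200:420,170:390],(400,400)),cv2.resize(b[115:225,210:320],(400,400))]))
st()
E
```

```text
wrist9 [216. 308.] 165 X -0.04 -0.0344 Y -0.0352 -0.0152
wrist9 [345. 326.] 439 X 0.0315 0.04 Y -0.0559 -0.0152
wrist9 [247. 310.] 3 X -0.0203 -0.0197 Y -0.0237 -0.023
wrist9 [214. 340.] 3 X -0.04 -0.0399 Y -0.0443 -0.0429
wrist9 [217. 348.] 56 X -0.04 -0.0365 Y -0.0544 -0.0457
side9 [255. 172.] 5 X -0.0194 -0.0158 Y -0.0287 -0.0187
top9 [199. 222.] 10 X 0.0176 0.035 Y -0.0231 -0.0155
top9 [202. 243.] 5 X -0.0353 -0.0329 Y -0.0214 -0.0104
t 18.63 sh [-1.  1.] z 0.0914 F across/along/z 2.1 -10.4 -3.4 open 0.032 13.99469967931509 Mz [-1.62004615 -0.60578211 -0.00691985]
```

View pics/p9.png

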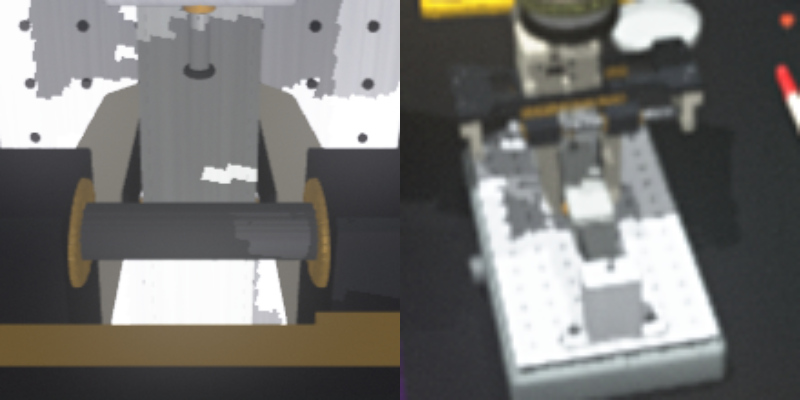

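The side crop shows the brass near button standing out at (563,208), and the wrist crop shows it beside the tube. Letting go and rising to check both.

arm_command:
  targets:
    - {"x":0.0001,"y":-0.0006,"z":0,"rx":0,"ry":0,"rz":0,"claw":200}
    - {"x":0.0001,"y":-0.0006,"z":0,"rx":0,"ry":0,"rz":0,"claw":80}
    - {"x":0.0001,"y":-0.0006,"z":0,"rx":0,"ry":0,"rz":0,"claw":80}
    - {"x":0,"y":0,"z":0,"rx":0,"ry":0,"rz":0,"claw":80}
    - {"x":0,"y":0,"z":0.05,"rx":0,"ry":0,"rz":0,"claw":80}
    - {"x":0.01,"y":-0.05,"z":0.12,"rx":0,"ry":0,"rz":0,"claw":80}
    - {"x":0.02,"y":-0.1,"z":0.18,"rx":0,"ry":0,"rz":0,"claw":80}
    - {"x":0.03,"y":-0.15,"z":0.2,"rx":0,"ry":0,"rz":0,"claw":80}
    - {"x":0.03,"y":-0.15,"z":0.2,"rx":0,"ry":0,"rz":0,"claw":80}
  squeeze: 5

```text
t: 19.38
tool_pos: [0.5617, -0.0359, 0.196]
orientation: [1.985, 2.425, 0.004]
force: [1.0, -0.8, 0.2]
opening: 0.0634
gripper_force: 0.0
```

Run:
```python
from b import *
st()
for w in ('wrist','side'):
    c,im,d=cap(w,w+'10'); btn(w+'10')
    P=cloud(c,d);X,Y=sh(P);hsv=cv2.cvtColor(im,cv2.COLOR_RGB2HSV)
    t=(hsv[...,0]>100)&(hsv[...,0]<125)&(hsv[...,1]>120)&(abs(X)<0.05)&(abs(Y-.095)<0.06)&(P[...,2]>0.18)
    if t.sum()>20: print('cap',cv2.minEnclosingCircle(np.stack([X[t],Y[t]],1).astype(np.float32)),P[t][:,2].mean(),P[t][:,2].std())
a=cv2.imread('pics/wrist10.png'); b=cv2.imread('pics/side10.png')
cv2.imwrite('pics/p10.png',np.hstack([cv2.resize(a[0:300,130:430],(400,400)),cv2.resize(b[115:225,210:320],(400,400))]))
```

```text
t 19.38 sh [  0.7 -77.6] z 0.196 F across/along/z 0.8 -1.0 0.2 open 0.0634 0.0 Mz [-0.10641023  0.02747846 -0.01777806]
wrist10 [254. 156.] 10 X -0.02 -0.019 Y -0.0273 -0.0232
wrist10 [297. 156.] 15 X 0.0159 0.0168 Y -0.0291 -0.0224
```

View pics/p10.png

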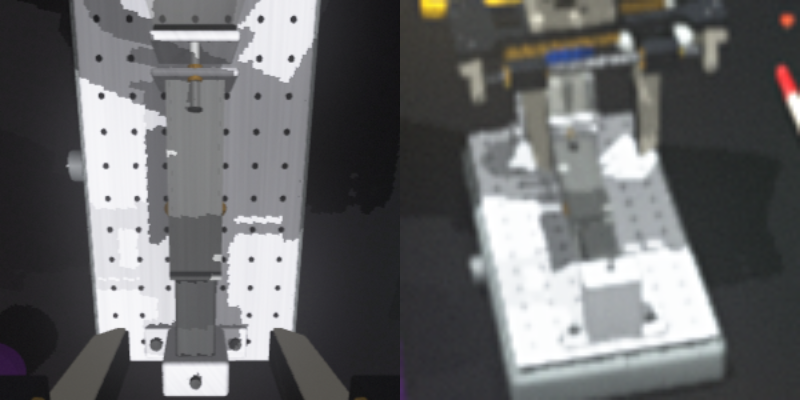

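Both brass buttons stand out at (168,207) and (222,207), to the same extent as at the start, and the tube end sits past them. I'll rise clear and check the bottle.

arm_command:
  targets:
    - {"x":0,"y":0,"z":0.06,"rx":0,"ry":0,"rz":0,"claw":80}
    - {"x":0,"y":-0.04,"z":0.14,"rx":0,"ry":0,"rz":0,"claw":80}
    - {"x":0,"y":-0.12,"z":0.2,"rx":0,"ry":0,"rz":0,"claw":80}
    - {"x":0,"y":-0.2,"z":0.22,"rx":0,"ry":0,"rz":0,"claw":80}
    - {"x":0,"y":-0.2,"z":0.22,"rx":0,"ry":0,"rz":0,"claw":80}
    - {"x":0,"y":-0.2,"z":0.22,"rx":0,"ry":0,"rz":0,"claw":80}
    - {"x":0,"y":-0.2,"z":0.22,"rx":0,"ry":0,"rz":0,"claw":80}

```text
t: 20.07
tool_pos: [0.5583, -0.1312, 0.2994]
orientation: [-1.986, -2.43, 0.0]
force: [-1.4, -0.4, -0.5]
opening: 0.0635
gripper_force: 0.0
```

Run:
```python
from b import *
st()
for w in ('wrist','side','top'):
    c,im,d=cap(w,w+'11'); btn(w+'11') if w=='wrist' else 0
    P=cloud(c,d);X,Y=sh(P);hsv=cv2.cvtColor(im,cv2.COLOR_RGB2HSV)
    t=(hsv[...,0]>100)&(hsv[...,0]<125)&(hsv[...,1]>120)&(abs(X)<0.05)&(abs(Y-.095)<0.06)&(P[...,2]>0.18)
    if t.sum()>20: print(w,t.sum(),'cap',cv2.minEnclosingCircle(np.stack([X[t],Y[t]],1).astype(np.float32)),P[t][:,2].mean(),P[t][:,2].std())
```

```text
t 20.07 sh [ -21.7 -170.3] z 0.2994 F across/along/z -1.4 -0.1 -0.5 open 0.0635 0.0 Mz [-0.04500202  0.01921201  0.02343415]
wrist11 [282.  60.] 15 X -0.0204 -0.0183 Y -0.0284 -0.0215
side 166 cap ((0.001395749975927174, 0.0942935198545456), 0.031279198825359344) 0.1843561096995446 0.0017852818405321902
top 386 cap ((-0.00029613811057060957, 0.09825707972049713), 0.030299531295895576) 0.18507436820962644 0.002394475413635891
```

The bottle cap is centred at about (0, 96–98) mm, upright and on its seat. Handing in.

```bash
python3 -c "
from plant import robot
print(robot.close_job())"
```

```text
the job is handed in; nothing more can be done
None
```

I stood the bottle upright on its seat and locked the clamp, with both buttons out through the lock holes, then backed the arm clear and handed in at about 20 s; no verdict came back.

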